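Seat the filter cup and snap the toggle clamp shut

ROBOT

A 7-joint arm with a two-finger parallel gripper is mounted at the origin on the work surface. World frame = base frame: x ahead of the robot, y to its left, z up, the work surface at z = 0. Lengths are in m, angles in rad, forces in N, time in s.
With the tool pointing down it reaches from about 0.425 to 0.925 m from the base axis. Payload 6.8 kg.
Tool frame: the origin (TCP) lies on the front face of the gripper's body, between the roots of the fingers; the fingertips stand 73 mm ahead of it and the grasp point (between the pads) lies 54 mm ahead of it (env.nose_length is the distance from the TCP to the fingertips, in m); z points along the fingers, y is the line along which they close (so a half turn about z gives the same grasp; the last joint's range is limited). The gripper opens to 85 mm and grips with 20 to 120 N. Pads are 22 mm wide; open, the fingers measure 114 mm over their backs; the gripper's body (76 mm by 85 mm) begins 54 mm behind the grasp point. The pads swing forward as they close: fully open they stand 13 mm farther back than shut.
Start: joints at [1.168, 0.477, 0.022, 1.555, -0.011, 1.109, -0.083], TCP at [0.196, -0.646, 0.304] pointing down, gripper open.
Joint ranges: [-2.96, 2.96], [-0.34, 2.1], [-1.41, 1.46], [0.24, 2.44], [-1.37, 4.51], [0.17, 1.92], [-2.96, 2.96]. Speed limits (rad/s): [2.39, 2.39, 3.14, 3.14, 3.14, 3.14, 3.14].

INTERFACE

Orientations are given as a unit quaternion [w, x, y, z].
In Python, from cell import env, kin, camera, calibration, job gives the robot as it stands. The module is installed in compiled form; this text tells all that it offers. Calls block until the motion is done:
- env.reach(position, orientation): joint-space move of the TCP to a pose.
- env.movel(position, velocity=0.15, rot=None, stop_force=None): straight line of the TCP; rot=None keeps the orientation; velocity is the mean speed in m/s. With stop_force (N) it stops when the force on the tool has changed by that much, and returns True; else False.
- env.goto_joints(angles): joint-space move.
- env.grip(opening, f_grip=None): finger opening in m; f_grip is the grip in N (None keeps the last); returns when the fingers have stopped.
- env.dwell(seconds).
- kin.inverse_kinematics(position, orientation): joint angles nearest the present ones, or None.
- env.get_state(): the state.
- camera(name): name is "scene" or "top"; returns (picture, depth): 420x560x3 uint8, blue, green, red; 420x560 float32, m along the optical axis (not along the pixel's ray), 0 where there is no reading.
- calibration(name): a dict with "fx", "fy", "cx", "cy" (pixels), "rvec" (rotation vector, rad) and "tvec" (3), from world to camera coordinates, as OpenCV has them. Camera axes: x right, y down, z forward; pixel columns grow to the right and rows downward; lengths in m; the calibration is good to about 2 mm. A picture is of the moment at which its call begins. calibration takes no time and is no camera call.
A pose or a line that the arm cannot do raises env.PlanningError and nothing moves.
- job.job_done(): hands the job in; it is judged then, once.
The state is a dict: "time": time; "qpos": joint angles; "joint_velocities": joint speeds; "joint_torque": joint torques, N m; "tcp_pos": TCP position; "orientation": TCP orientation; "force": force on the tool from outside, world axes, zero at the start; "torque": the same for the moment, N m; "opening": finger opening in m; "gripper_force": force on a finger pad.
Only numpy, scipy, OpenCV 4.12 (cv2) and the standard library are available. Lean on these libraries where they do the work, as an engineer would, in place of code of your own. Each camera call takes 0.05 s, during which the arm holds its last target. There are 200 camera calls.

TASK

With the gripper's fingertips, push the blue-capped filter cup along its channel until it is fully home against the end stop under the open clamp, then push the red clamp handle down past its dead point until it snaps into lock and the pad holds the cup. Only push: the cup stays standing in its channel, is never lifted or tipped, and the other things are left where they are; finish with the hand clear.

Things in the scene. Friction and masses are not known exactly. Their poses are not given: they have to be found in the camera images.
- fixture: screening fixture, fixed to the tray. Origin on the tray, z up, x = way the cup is pushed home (away from the robot, fixture yaw up to 20 degrees), y = from the clamp to the cup channel. Aluminium plate: x -135 to 75, y -95 to 120, top at z 20. Toggle clamp in the plane x = 0: base cheeks 28 wide at y -50 to 5, up to z 87; its red handle points to -y, its hold-down bar to +y over the channel.
- nest_home (a point): point on the channel floor (fixture 0, 70, 20) where the cup's axis stands when fully home; axes as the fixture's. The channel runs along x at y = 70: two white rails 10 wide, 14 high, 56.4 apart inside, from x = -130 to 35, and a white end stop 26 high with its face at x = 27.
- filter_cup: the filter cup to be clamped: clear body with a BLUE cap, 54 dia x 46 tall, 100 to 200 g, loose, upright in the channel, 50 to 95 short of home (towards -x). Origin: centre of its underside.
- filter_cup_mid (a point): centre of the blue-capped cup, 23 above its underside.
- handle_pivot (a point): the red handle's hinge axis (parallel to the fixture's x) in the clamp base, at fixture x = 0, y = -36, z = 32; fixed.
- handle_grip (a point): point on the centre line of the red handle, 27 before its free end. The handle is a straight round bar, 16 dia, 92 long. Locked, it lies level towards the fixture's -y, its centre line 32 above the hinge axis and this point 105 from the hinge along -y (the bar spans 40 to 132). Opening turns all that about the hinge: the free end rises.
- clamp_handle (a joint): handle angle, rad: 0 = locked (level, on its stop), growing as the handle is raised. Starts at about 0.85 to 1.15, stays where left. Pressed down it moves easily (2 N at the grip point) to about 0.55, where the pad meets the cup, stiffens to about 7 N, eases, passes its dead point at 0.18 and snaps by itself to 0. Released between 0.55 and the dead point it may spring back.
- clamp_pad: rubber pad and spring spindle hung on the clamp's steel bar (18 wide), 80 in front of the bar's pivot (fixture y = -10, z = 78). Origin: centre of the pad's underside, 22 dia. Open, the bar slopes up over the channel 15 to 32 degrees, its end reaching z 100 to 150, the pad 15 or more above the cup's cap. Locked on the cup it presses with about 28 N.
- spare_cup: spare filter cup with a WHITE cap, 54 dia x 46 tall, standing on the tray. Bystander, leave alone. Origin: centre of its underside.
- vial_a: amber glass vial with black cap, 28 dia x 62 tall, standing on the fixture's plate in front of the clamp base. Bystander, leave alone. Origin: centre of its underside.
- vial_b: clear glass vial with white cap, 28 dia x 62 tall. Bystander, leave alone. Origin: centre of its underside.
- petri_dish: clear shallow dish, 60 dia x 14. Bystander, leave alone. Origin: centre of its underside.
- wash_bottle: white bottle with red cap, 60 dia x 160 tall. Bystander, leave alone. Origin: centre of its underside.
- forceps: steel forceps lying flat, 130 long along its x, 25 wide, 9 high. Bystander, leave alone. Origin: centre of its underside.
- filter_box: small white carton, 75 x 75 x 28. Bystander, leave alone. Origin: centre of its underside.
Things that resemble listed ones, but are neither listed nor needed, are in the scene too. Leave any black, green or yellow look-alike of the filter_cup alone.

How it is judged:
On the way:
1. the cup is home against the end stop while the clamp is still open (horizontal distance between filter_cup_mid and nest_home below 0.004 m and value of joint clamp_handle above 0.6 rad), for 0.2 s.
At the end, for the whole second after the job is handed in: The handle is snapped over to its stop (joint below 0.05 rad), the pad presses on the cup with more than 15 N, and the cup stands upright (within 0.08 rad) with its axis within 4 mm of the home point (horizontal distance between filter_cup_mid and nest_home below 0.004 m and angle between filter_cup's own z axis and vertical below 0.08 rad and value of joint clamp_handle below 0.05 rad and contact force between clamp_pad and filter_cup above 15 N and linear speed of filter_cup below 0.02 m/s); the robot touches nothing.
It fails at once if the cup is lifted by more than 10 mm (z of filter_cup_mid in the frame of fixture above 0.053 m).
It fails at once if the cup is tipped by more than 0.35 rad (angle between filter_cup's own z axis and vertical above 0.35 rad).
It fails at once if one of the other things is moved by more than 25 mm (distance of any of spare_cup, vial_a, vial_b, petri_dish, wash_bottle, forceps, filter_box from where it was at the start of the episode above 0.025 m).
It also fails if it takes over 64 s, if anything falls off the work surface, if the arm or the gripper's body presses on something with over 40 N, if the wrist force passes 120 N, or if a joint passes its speed limit or range.

## Working session

There is one attempt and no reset: what is moved stays moved. The work goes in short steps, each a Python script; the robot and the scene stay as the last script left them, time stands still between calls to the robot, and variables do not carry over. Pictures are saved under pics/ and viewed, at most 10 in all, crops included, and the job is handed in when it is done.

```bash
mkdir -p pics
cat > h.py <<'E'
import numpy as np, cv2
from cell import env, kin, camera, calibration, job
def snap(n,f):
    p,d=camera(n); cv2.imwrite(f'pics/{f}.png',p); np.save(f'pics/{f}.npy',d); return p,d
def world(n,u,v,d):
    c=calibration(n); R=cv2.Rodrigues(np.array(c['rvec'],float))[0]
    u,v,d=[np.asarray(a,float) for a in(u,v,d)]
    P=np.stack([(u-c['cx'])/c['fx']*d,(v-c['cy'])/c['fy']*d,d],-1)
    return (P-np.array(c['tvec']).ravel())@R
E
python3 - <<'E'
from h import *
for n in('scene','top'):
    snap(n,n+'0'); c=calibration(n); print(c); R=cv2.Rodrigues(np.array(c['rvec'],float))[0]; print(-R.T@np.array(c['tvec']).ravel())
s=env.get_state(); print(s['time'],s['tcp_pos'],s['orientation'],s['opening'])
E
```

```text
{'fx': 517.579951472208, 'fy': 517.579951472208, 'cx': 284.6821777302396, 'cy': 198.45858420464396, 'rvec': array([ 1.02017818,  2.4764826 , -0.97225917]), 'tvec': array([ 0.40822101, -0.21291178,  1.70109958])}
[1.22996912 0.63428689 1.09113321]
{'fx': 423.4822167927461, 'fy': 423.4822167927461, 'cx': 284.2721264120005, 'cy': 208.63151550660712, 'rvec': array([ 2.15914999, -2.16640152,  0.13559784]), 'tvec': array([0.00751076, 0.55847235, 1.16199414])}
[0.41639124 0.01310855 1.22009207]
0.1 [ 0.1959734  -0.64549915  0.30302331] [-7.97407183e-04  9.89158827e-01  1.46847358e-01 -1.80405447e-04] 0.08544490726556987
```

View pics/top0.png

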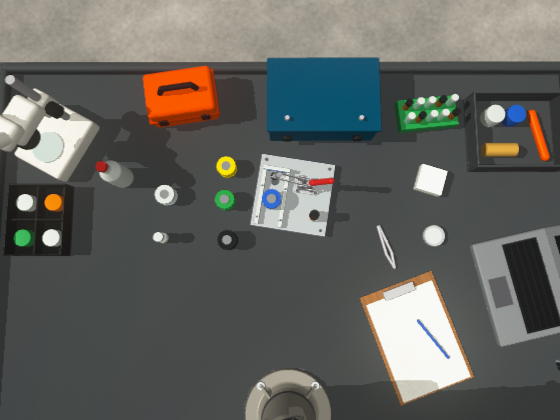

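View pics/scene0.png

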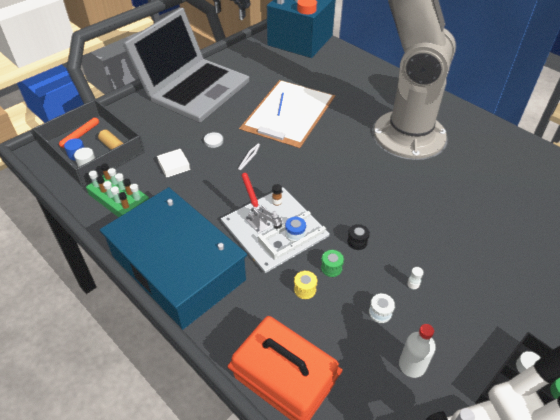

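The top view has the robot at the bottom, +x up and +y left. The plate is at about (293,195), the blue cup at (272,199), the red handle at (321,182) and the amber vial at (314,215). I'll enlarge both.

Run:
```python
import cv2
a=cv2.imread('pics/top0.png')[148:243,243:348]; cv2.imwrite('pics/topc.png',cv2.resize(a,None,fx=6,fy=6,interpolation=cv2.INTER_CUBIC))
a=cv2.imread('pics/scene0.png')[165:270,215:335]; cv2.imwrite('pics/scenec.png',cv2.resize(a,None,fx=5.5,fy=5.5,interpolation=cv2.INTER_CUBIC))
```

```text
(no output)
```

View pics/topc.png

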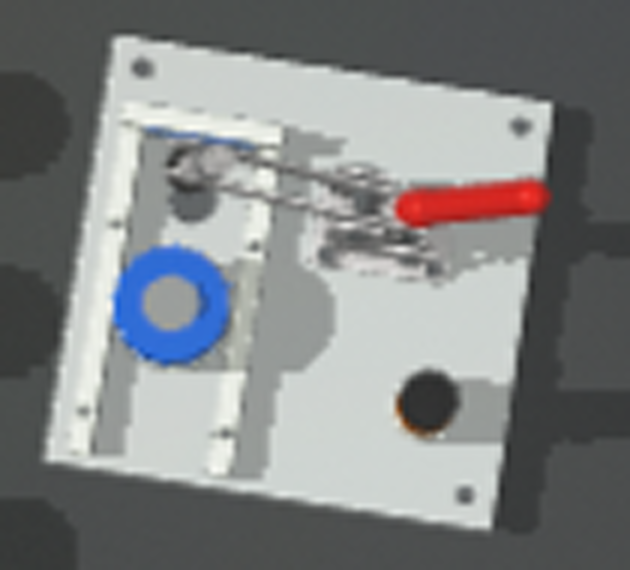

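View pics/scenec.png

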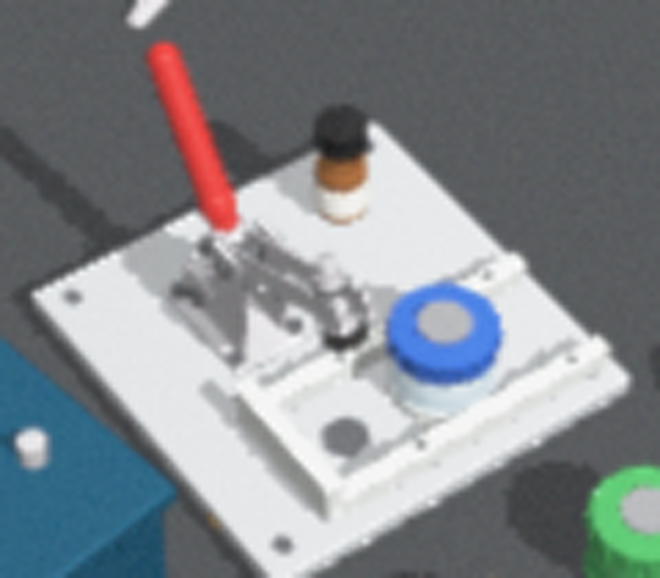

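Top crop: the plate corners are at (115,37), (552,102), (492,529) and (45,460). The blue cup is at (172,303), handle tip at (545,195) and root at (405,208), black vial cap at (428,402). The scene crop shows the same four corners at (35,293), (375,122), (630,380) and (270,575). The clamp is open and the cup stands between the rails.

```bash
cat > m.py <<'E'
from h import *
from scipy.optimize import least_squares
L=np.array([[75,120],[75,-95],[-135,-95],[-135,120]])/1e3
top=np.array([[115,37],[552,102],[492,529],[45,460]])/6+[243,148]
sc=np.array([[270,575],[35,293],[375,122],[630,380]])/5.5+[215,165]
def proj(n,P):
    c=calibration(n); K=np.array([[c['fx'],0,c['cx']],[0,c['fy'],c['cy']],[0,0,1]])
    return cv2.projectPoints(np.asarray(P,float),np.array(c['rvec'],float),np.array(c['tvec'],float),K,None)[0][:,0]
def W(p,l):
    x,y,t,z=p; l=np.asarray(l); R=np.array([[np.cos(t),-np.sin(t)],[np.sin(t),np.cos(t)]])
    return np.c_[l[:,:2]@R.T+[x,y],np.full(len(l),z)]
f=lambda p:np.r_[(proj('top',W(p,L))-top).ravel(),(proj('scene',W(p,L))-sc).ravel()]
r=least_squares(f,[.55,0,-.1,.02]); print('fit',r.x,np.round(r.fun,1))
p=r.x; np.save('fix.npy',p)
t=p[2]; R=np.array([[np.cos(t),-np.sin(t)],[np.sin(t),np.cos(t)]])
def fx(P): return np.c_[(P[:,:2]-p[:2])@R,P[:,2]]
for n in('top','scene'):
    im=cv2.imread(f'pics/{n}0.png').astype(int); d=np.load(f'pics/{n}0.npy'); b,g,rr=im[...,0],im[...,1],im[...,2]
    win=np.zeros(b.shape,bool); win[(slice(150,250),slice(245,345)) if n=='top' else (slice(165,270),slice(215,330))]=1
    for name,m in(('blue',(b>rr+70)&win),('red',(rr>b+80)&(g<80)&win),('black',(b+g+rr<130)&win)):
        v,u=np.nonzero(m&(d>0)); P=fx(world(n,u,v,d[v,u]))
        if name=='blue': P=P[P[:,2]>.055]; P=P[P[:,2]>np.median(P[:,2])-.004]
        if name=='black':P=P[(P[:,2]>.065)&(P[:,1]<-.03)&(P[:,0]<-.03)]
        if len(P): print(n,name,len(P),'fixture mean',P.mean(0).round(4),'min',P.min(0).round(3),'max',P.max(0).round(3),'mid',((P.min(0)+P.max(0))/2).round(4))
        if name=='red':
            c=P.mean(0);_,_,V=np.linalg.svd(P-c); print(' axis',V[0],'ang',np.arctan2(-V[0,2]*np.sign(V[0,1]),abs(V[0,1])))
    c=fx(world(n,top[:,0],top[:,1],d[top[:,1].astype(int),top[:,0].astype(int)])) if n=='top' else None
    print(c)
E
python3 m.py
```

```text
fit [ 0.62755705 -0.0363057  -0.16314955  0.01428124] [-0.2 -0.1 -0.   0.6 -0.7  0.9 -0.7  0.4  0.1  1.2 -1.1 -0.3 -0.7 -0.5
 -0.6 -0.6]
top blue 212 fixture mean [-0.0558  0.0702  0.0634] min [-0.083  0.045  0.059] max [-0.03   0.096  0.071] mid [-0.0565  0.0704  0.0648]
top red 133 fixture mean [ 1.000e-04 -5.460e-02  1.269e-01] min [-0.007 -0.085  0.085] max [ 0.008 -0.025  0.162] mid [ 0.0005 -0.055   0.1232]
 axis [-0.01150701  0.57952154 -0.81487568] ang 0.9526077741559863
[[ 0.0741397   0.11910722  0.01675634]
 [ 0.08022761 -0.09606893  0.00050956]
 [-0.13097663 -0.09815045 -0.00261589]
 [-0.13258836  0.11945604  0.00016507]]
scene blue 735 fixture mean [0.1549 0.0813 0.1113] min [ 0.119 -0.002  0.106] max [0.202 0.123 0.117] mid [0.1604 0.0605 0.1118]
scene red 167 fixture mean [ 0.0005 -0.0556  0.1185] min [-0.087 -0.212 -0.007] max [ 0.011 -0.022  0.162] mid [-0.0377 -0.117   0.0777]
 axis [0.39454614 0.53416922 0.74766074] ang -0.9504354064379312
scene black 15 fixture mean [-0.0746 -0.0417  0.0765] min [-0.086 -0.049  0.071] max [-0.068 -0.036  0.081] mid [-0.0772 -0.0427  0.0761]
None
```

Two-view fit: fixture at about (0.628,-0.036), yaw -0.163. The cup is about 56 mm short of home and the handle angle is 0.95. To push, I'll tilt the closed fingers forward so the hand stays clear of the clamp bar. First I'll check that every waypoint is reachable.

```bash
sed -i 's/^r=least.*/g=lambda q:f([*q,.02]); r=least_squares(g,[.55,0,-.1]); r.x=np.r_[r.x,.02]; print("fit",r.x,np.round(r.fun,1))/' m.py; python3 m.py | head -4
cat > w.py <<'E'
from h import *
from scipy.spatial.transform import Rotation as Ro
p=np.load('fix.npy'); N=env.nose_length
Z=Ro.from_euler('z',p[2]); D=Ro.from_matrix(np.diag([1.,-1,-1]))
def pose(tip,rot):  # tip in fixture coords, rot in fixture
    o=Z*rot; P=Z.apply(tip)+[p[0],p[1],0]-o.apply([0,0,N]); q=o.as_quat(); return P,np.r_[q[3],q[:3]]
TILT=np.radians(35)
PUSH=Ro.from_euler('y',-TILT)*D   # tool z = (sin,0,-cos)
def pushtip(xc,z=.032): return np.array([xc-.011*np.cos(TILT),.070,z])  # xc = x of the leading corner
def han(th,h=.040,u=.105,lean=1.):
    c,s=np.cos(th),np.sin(th); return pose([0,-.036-(u*c-h*s),.032+u*s+h*c],Ro.from_euler('x',-th*lean)*D)
E
python3 - <<'E'
from w import *
print(N,PUSH.apply([0,0,1]),PUSH.apply([1,0,0]))
for x,z in((-.1,.15),(-.1,.032),(-.05,.032),(-.027,.032),(-.06,.2)):
    q=pose(pushtip(x,z),PUSH); print(x,z,q[0].round(3),kin.inverse_kinematics(*q))
for th in(1.0,.8,.5,.2,0): print(th,han(th)[0].round(3),kin.inverse_kinematics(*han(th)))
E
```

```text
fit [ 0.62844041 -0.03492781 -0.16317729  0.02      ] [-0.8 -0.9 -0.3 -0.1 -1.   0.5 -1.3 -0.1  0.2  0.4 -1.2 -1.2 -0.6 -1.5
 -0.3 -1.5]
top blue 212 fixture mean [-0.0564  0.0687  0.0634] min [-0.084  0.043  0.059] max [-0.031  0.095  0.071] mid [-0.0572  0.0689  0.0648]
top red 133 fixture mean [-0.0005 -0.0561  0.1269] min [-0.007 -0.087  0.085] max [ 0.007 -0.026  0.162] mid [-1.000e-04 -5.650e-02  1.232e-01]
0.0726 [ 0.57357644  0.         -0.81915204] [0.81915204 0.         0.57357644]
-0.1 0.15 [0.491 0.059 0.209] [-0.78920657  0.19658092  0.42654356  2.41939165  1.52195415  0.22655768
  2.69860516]
-0.1 0.032 [0.491 0.059 0.091] None
-0.05 0.032 [0.54  0.05  0.091] [-0.18364291  0.53055783 -0.18173463  2.33455845  2.21041003  0.45245813
  2.07723318]
-0.027 0.032 [0.563 0.047 0.091] [-0.1590276   0.54664443 -0.18144175  2.28664077  2.18387078  0.42784907
  2.13503981]
-0.06 0.2 [0.531 0.052 0.259] [-1.1973022   0.20147132  0.9633161   2.32175566  0.55059249  0.17143813
 -2.54342218]
1.0 [ 0.629 -0.033  0.181] [-0.10104698  0.79803487 -0.36991085  1.64384804  1.00151681  1.6076067
 -2.63826155]
0.8 [ 0.624 -0.063  0.186] [-0.03336206  0.7019289  -0.33833934  1.69775905  0.90866713  1.40197324
 -2.54201068]
0.5 [ 0.616 -0.108  0.181] [-0.02175481  0.58900836 -0.13040716  1.76441805  0.6420726   1.05557301
 -2.26875325]
0.2 [ 0.61  -0.15   0.163] [ 0.12177186  0.56185943 -0.0821486   1.7896191   0.32783094  0.84156334
 -1.90786064]
0 [ 0.606 -0.174  0.145] [ 0.25807038  0.58664088 -0.10482393  1.78382938  0.08284071  0.77537435
 -1.62252688]
```

Run:
```python
import w; from w import *
for t in(15,20,25):
    w.TILT=np.radians(t); P=Ro.from_euler('y',-w.TILT)*D
    for x,z in((-.1,.16),(-.1,.03),(-.095,.03),(-.06,.03),(-.027,.03)):
        q=pose(pushtip(x,z),P); k=kin.inverse_kinematics(*q); print(t,x,z,q[0].round(3),k if k is None else k.round(2))
```

```text
15 -0.1 0.16 [0.512 0.055 0.23 ] [ 0.24  0.28 -0.6   2.12  0.49  0.61 -2.44]
15 -0.1 0.03 [0.512 0.055 0.1  ] [-0.3   0.46  0.02  2.23  0.47  0.24 -2.46]
15 -0.095 0.03 [0.517 0.054 0.1  ] [-0.29  0.47  0.02  2.22  0.45  0.24 -2.44]
15 -0.06 0.03 [0.552 0.049 0.1  ] [-0.25  0.5  -0.    2.14  0.39  0.27 -2.35]
15 -0.027 0.03 [0.584 0.043 0.1  ] [-0.2   0.54 -0.03  2.07  0.38  0.31 -2.3 ]
20 -0.1 0.16 [0.506 0.056 0.228] [ 0.14  0.23 -0.51  2.18  0.59  0.51 -2.55]
20 -0.1 0.03 [0.506 0.056 0.098] [-0.83  0.56  0.65  2.32 -1.35  0.17 -0.73]
20 -0.095 0.03 [0.511 0.055 0.098] [-0.83  0.56  0.65  2.31 -1.33  0.18 -0.75]
20 -0.06 0.03 [0.546 0.05  0.098] [-0.76  0.59  0.61  2.23 -1.13  0.19 -0.93]
20 -0.027 0.03 [0.578 0.044 0.098] [-0.73  0.62  0.62  2.16 -1.05  0.23 -0.99]
25 -0.1 0.16 [0.501 0.057 0.226] [-0.09  0.19 -0.28  2.26  0.72  0.4  -2.71]
25 -0.1 0.03 [0.501 0.057 0.096] [-0.35  0.46  0.01  2.34  1.82  0.21  2.43]
25 -0.095 0.03 [0.506 0.056 0.096] [-0.34  0.47  0.01  2.33  1.8   0.21  2.45]
25 -0.06 0.03 [0.54  0.05  0.096] [-0.31  0.49  0.01  2.26  1.63  0.18  2.66]
25 -0.027 0.03 [0.573 0.045 0.096] [-0.11  0.53 -0.18  2.18  1.45  0.26  2.9 ]
```

```bash
sed -i 's/radians(35)/radians(17)/' w.py
python3 - <<'E'
from w import *
s=env.get_state(); a=np.array(s['tcp_pos']); env.movel(a+[0,0,.1],.2); env.grip(0.0)
hi=pose(pushtip(-.1,.24),PUSH); print(hi[0]); env.reach(*hi)
print(env.get_state()['qpos'].round(2))
for z in(.16,.08,.031):
    q=pose(pushtip(-.1,z),PUSH)
    try: print(z,env.movel(q[0],.12,stop_force=10))
    except env.PlanningError as e: print(z,'plan',e); break
s=env.get_state(); print(s['time'],s['tcp_pos'],s['force'],s['opening'],s['qpos'].round(2))
snap('scene','s1'); snap('top','t1')
a=cv2.imread('pics/s1.png')[145:285,195:375]; cv2.imwrite('pics/s1c.png',cv2.resize(a,None,fx=4,fy=4))
E
```

```text
[0.50981675 0.05554492 0.30942773]
[ 0.49  0.18 -0.85  2.05  0.41  0.75 -2.34]
0.16 False
0.08 False
0.031 False
6.5083 [0.51022324 0.05600888 0.10102346] [ 0.5377085   0.21936689 -0.21317331] -0.00010193132306648739 [-0.05  0.47 -0.29  2.24  0.98  0.31 -2.95]
```

View pics/s1c.png

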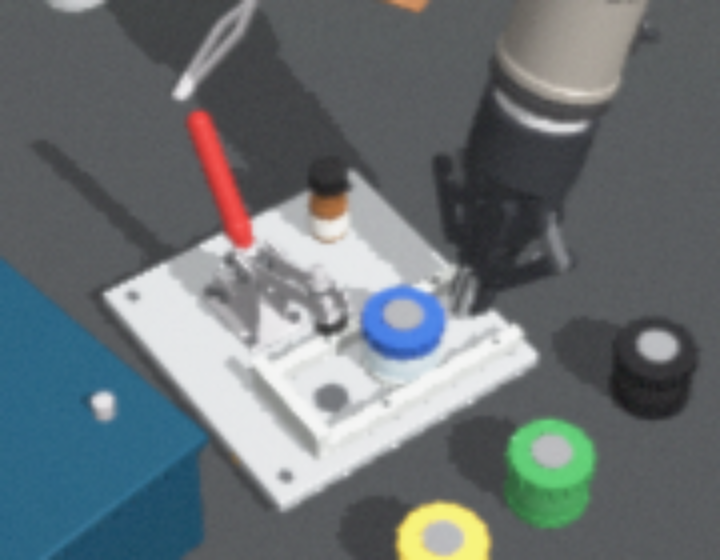

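The closed fingertips, at about (465,290) in the crop, stand between the rails behind the blue cup at (403,325). Nothing has been disturbed. Joint 7 is close to its limit, so I'll push in short segments.

Run:
```python
from w import *
for x,v,f in((-.06,.05,8),(-.036,.05,8),(-.018,.02,8)):
    q=pose(pushtip(x,.031),PUSH)
    try: r=env.movel(q[0],v,stop_force=f)
    except env.PlanningError as e: print(x,'plan',e); break
    s=env.get_state(); loc=Z.inv().apply(s['tcp_pos']-pose(pushtip(0,.031),PUSH)[0]); print(x,r,'corner',loc.round(4),s['force'].round(1),s['qpos'].round(2),s['time'])
snap('scene','s2'); snap('top','t2')
a=cv2.imread('pics/s2.png')[165:270,215:335]; cv2.imwrite('pics/s2c.png',cv2.resize(a,None,fx=5,fy=5))
```

```text
-0.06 False corner [-0.0601  0.     -0.0001] [-0.6 -0.7  0.8] [ 0.01  0.52 -0.33  2.15  0.92  0.35 -2.83] 7.5583
-0.036 False corner [-0.0358 -0.0001 -0.0001] [-0.4  0.7 -0.2] [ 0.05  0.54 -0.35  2.09  0.89  0.38 -2.77] 8.1917
-0.018 True corner [-0.0253 -0.0001 -0.0008] [ 0.4 -0.2  0.7] [ 0.06  0.56 -0.36  2.07  0.87  0.39 -2.75] 8.8167
```

View pics/s2c.png

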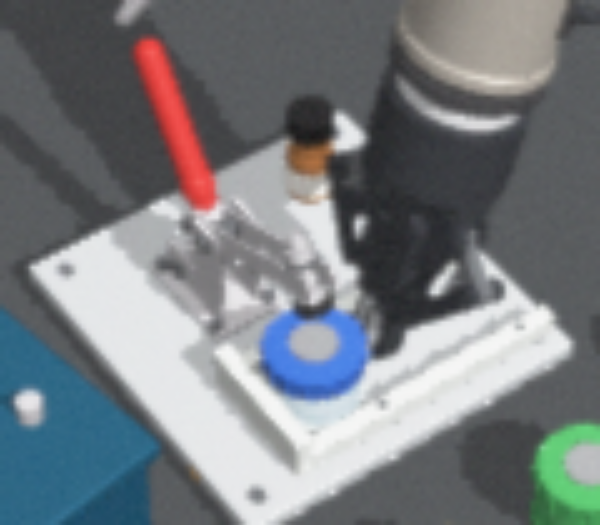

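The cup at (315,345) is against the end stop and the contact stopped the arm at x≈-25 (expected -27). I'll nudge once more, retreat, measure and go on to the handle.

Run:
```python
from w import *
q=pose(pushtip(-.015,.031),PUSH); r=env.movel(q[0],.02,stop_force=10)
s=env.get_state(); loc=Z.inv().apply(s['tcp_pos']-pose(pushtip(0,.031),PUSH)[0]); print(r,loc.round(4),s['force'].round(1))
env.dwell(.3)
env.movel(pose(pushtip(-.065,.031),PUSH)[0],.1)
env.movel(pose(pushtip(-.085,.20),PUSH)[0],.2)
p2,d=snap('top','t3'); snap('scene','s3')
im=p2.astype(int)
for n,f in(('scene','s3'),('scene','scene0')):
    im=cv2.imread(f'pics/{f}.png').astype(int); d=np.load(f'pics/{f}.npy')
    m=(im[...,0]>im[...,2]+70)&(d>0); m[:165]=0;m[270:]=0;m[:,:260]=0;m[:,335:]=0
    v,u=np.nonzero(m); P=Z.inv().apply(world(n,u,v,d[v,u])-[p[0],p[1],0]); P=P[(P[:,2]>.055)&(P[:,2]<.08)&(abs(P[:,1]-.07)<.04)]
    print(f,len(P),((P.min(0)+P.max(0))/2).round(4),P.mean(0).round(4))
# handle approach plan
for th in(1.15,1.02): print(th,han(th,h=.10 if th>1.1 else .06)[0],kin.inverse_kinematics(*han(th,h=.10 if th>1.1 else .06)))
print(env.get_state()['time'])
```

```text
True [-0.0251 -0.0002 -0.0017] [-0.4  0.6  0.8]
s3 221 [0.0014 0.0714 0.0624] [0.0046 0.077  0.0627]
scene0 223 [-0.0558  0.0735  0.062 ] [-0.0534  0.076   0.0629]
1.15 [0.64121773 0.04267926 0.19834515] [-0.30920093  0.85742161 -0.2427422   1.52960155  0.9469292   1.75499616
 -2.62727562]
1.02 [ 0.63202027 -0.01318444  0.19086967] [-0.19472096  0.78847365 -0.27623345  1.62195479  0.94784228  1.60400451
 -2.61187375]
11.15
```

Run:
```python
from w import *
env.movel(pose(pushtip(-.085,.27),PUSH)[0],.25)
g=han(.95,h=.12); 
env.reach(g[0]+[0,0,.03],g[1]); env.movel(g[0],.1)
try:
  for th,h in((.95,.048),(.85,.04),(.7,.04),(.55,.04),(.4,.04),(.3,.04),(.2,.04),(.1,.04),(.03,.04)):
    g=han(th,h=h); r=env.movel(g[0],.06,rot=g[1],stop_force=30)
    s=env.get_state(); print(th,r,s['force'].round(1),s['time'],(s['tcp_pos']-g[0]).round(4))
    if r: break
except env.PlanningError as e: print('plan',th,e)
snap('scene','s4'); print(s['qpos'].round(2))
a=cv2.imread('pics/s4.png')[145:285,175:355]; cv2.imwrite('pics/s4c.png',cv2.resize(a,None,fx=4,fy=4))
```

```text
0.95 False [ 1.   0.6 -0.3] 14.275 [0.0002 0.0006 0.0002]
0.85 False [ 0.1 -0.3 -0.1] 14.7917 [-0.      0.      0.0002]
0.7 False [-0.6 -0.5 -0.3] 15.325 [-0.      0.0006 -0.0001]
0.55 False [0.1 1.1 0.5] 15.8583 [-0.      0.0008 -0.0002]
0.4 False [ 0.  -0.5  4.4] 16.3917 [0.0006 0.0006 0.0006]
0.3 False [ 0.1 -0.1  3.9] 16.8 [-0.0001 -0.0003  0.    ]
0.2 False [-0.3  0.9 -0.9] 17.2083 [-0.0006  0.0003 -0.0007]
0.1 False [-0.2 -0.4  0.4] 17.6167 [-0.0002  0.0005 -0.0002]
0.03 False [-0.  -0.5 -0.5] 17.95 [-0.0001  0.0003 -0.0001]
[ 0.68  0.7  -0.73  1.75  0.6   0.93 -2.05]
```

View pics/s4c.png

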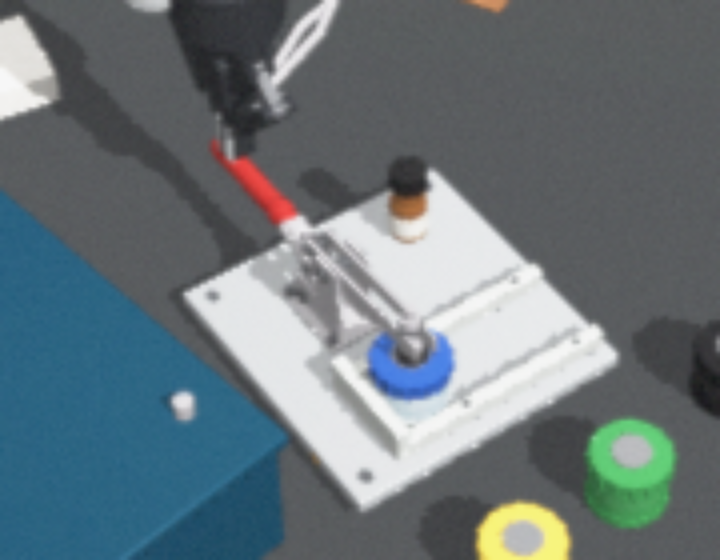

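The handle lies level, running (215,150)–(290,215), and the pad sits on the cup at (412,350). The force dropped after 0.2, so the clamp has snapped over. I'll press once lightly to confirm, retreat and measure.

Run:
```python
from w import *
g=han(0,h=.034); r=env.movel(g[0],.03,rot=g[1],stop_force=12); s=env.get_state(); print(r,(s['tcp_pos']-g[0]).round(4),s['force'].round(1))
env.movel(s['tcp_pos']+np.array([0,0,.15]),.15)
a=Z.apply([0,-.15,.0]); env.movel(env.get_state()['tcp_pos']+a,.2)
for n in('top','scene'):
    im,d=snap(n,n+'5'); im=im.astype(int); b,gg,rr=im[...,0],im[...,1],im[...,2]
    v,u=np.nonzero((rr>b+80)&(gg<80)&(d>0)); P=Z.inv().apply(world(n,u,v,d[v,u])-[p[0],p[1],0])
    P=P[(abs(P[:,0])<.015)&(P[:,1]<-.06)&(P[:,1]>-.18)&(P[:,2]>.04)&(P[:,2]<.15)]
    print(n,len(P),P.min(0).round(3),P.max(0).round(3),'slope',np.polyfit(P[:,1],P[:,2],1))
    if n=='scene':
        v,u=np.nonzero((b>rr+70)&(d>0)); P=Z.inv().apply(world(n,u,v,d[v,u])-[p[0],p[1],0])
        P=P[(P[:,2]>.055)&(P[:,2]<.08)&(abs(P[:,1]-.07)<.04)&(abs(P[:,0])<.04)]; print(((P.min(0)+P.max(0))/2).round(4),P.mean(0).round(4))
print(env.get_state()['time'])
a=cv2.imread('pics/scene5.png')[145:285,175:355]; cv2.imwrite('pics/s5c.png',cv2.resize(a,None,fx=4,fy=4))
```

```text
True [0.0013 0.0035 0.0055] [-1.9  0.8  9. ]
top 182 [-0.007 -0.168  0.061] [ 0.009 -0.073  0.079] slope [0.02009651 0.07230514]
scene 137 [-0.007 -0.164  0.061] [ 0.012 -0.072  0.076] slope [0.01489964 0.07129576]
[0.002  0.0732 0.0622] [0.0075 0.0794 0.0627]
20.4417
```

View pics/s5c.png

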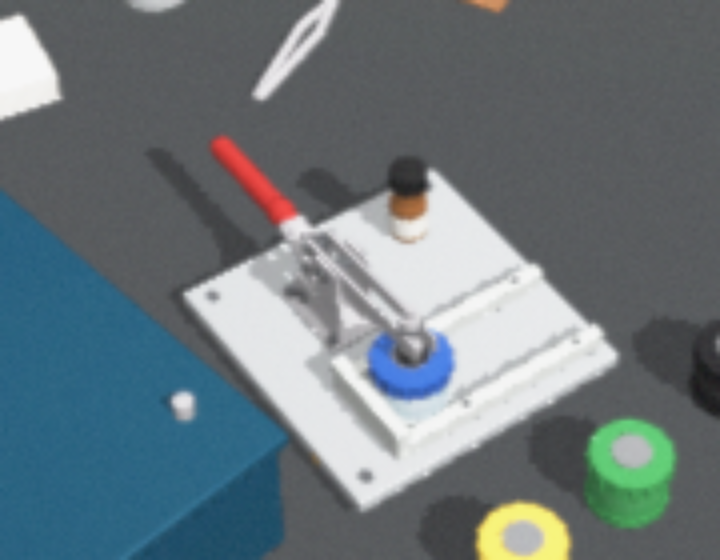

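The handle is level (215,140)–(290,220), the pad is on the blue cap at (412,350), the cup is against the stop, and the hand is clear. Handing in.

```bash
python3 -c "
from cell import job; print(job.job_done())"
```

```text
the job is handed in; nothing more can be done
None
```

I pushed the cup home against the end stop, snapped the clamp handle into lock with the pad on the cup, backed the hand clear and handed in at about 20 s; handle and cup position were confirmed by camera, but the pad's force could not be measured and no verdict came back.

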